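# Stand the suspension bottle on the stirrer and weight it with the ring

### The arm

A 6-joint arm with a two-finger parallel gripper is mounted at the origin on the work surface. World frame = base frame: x ahead of the robot, y to its left, z up, the work surface at z = 0. Lengths are in m, angles in rad, forces in N, time in s.
With the tool pointing down it reaches from about 0.375 to 0.825 m from the base axis. Payload 5.5 kg.
Tool frame: the origin (TCP) lies at the very end of the fingers, on their centre line; the grasp point (between the pads) lies 19 mm behind it; z points along the fingers, x is the direction in which the jaws open and shut, and the axes are right-handed (so a half turn about z gives the same grasp; the last joint's range is limited). The gripper opens to 85 mm and grips with 20 to 120 N. Pads are 22 mm wide; open, the fingers measure 114 mm over their backs; the gripper's body (76 mm by 85 mm) begins 54 mm behind the grasp point. The pads swing forward as they close: fully open they stand 13 mm farther back than shut.
Start: joints at [1.281, 0.314, -0.047, 1.21, 0, 1.571], TCP at [0.171, 0.575, 0.231] pointing down, gripper open.
Joint ranges: [-2.67, 2.67], [-0.69, 1.73], [-1.03, 1.25], [-2.08, 2.16], [-1.42, 1.45], [-3.14, 3.14]. Speed limits (rad/s): [2.39, 2.39, 3.01, 3.14, 3.14, 3.14].

### API

Orientations are given as [roll, pitch, yaw] about the fixed x, y, z axes, in that order (R = Rz(yaw) Ry(pitch) Rx(roll)).
In Python, from bench import monitor, viewer, job_done gives the robot as it stands.
- The arm moves only by the shell command python3 -m handwheel 'ROWS' [FORCE]. ROWS is JSON, a list of rows, each a list of 3 entries, a list of its own where there are three numbers: the shift along the tool's x, y, z in mm, then the turn, a rotation vector about the tool's x, y, z in rad, then the closure in counts, from 0 (fully open) to 255 (shut). A call has 1 to 20 rows; each row is the pose to reach, as a shift and turn from the pose measured when the call began, along the tool's axes at that moment; what a row does not reach only later rows make up. A row lasts 1/10 s, in which the tool goes at most 50 mm and 8.59 degrees, less where a joint would pass 70% of its speed; a pose out of reach is approached as far as the arm can. A call with a gripper value outside its range is refused whole. The fingers move at their own pace and stop on an object; FORCE is the grip in N (left out, the last holds). Time passes only in rows, so rows that repeat a pose let the fingers close. It gives the time, the measured TCP pose, the force and the opening at its end, in the units of the state.
- monitor.get_state(): the state, without advancing time (a new reading comes with each control period).
- viewer.camera(name): name is "scene" or "top"; returns the picture (400x640x3 uint8, blue, green, red); there is no depth.
- viewer.camera_model(name): a dict with "camera_matrix" (3x3 intrinsics, pixels), "R" (3x3) and "t" (3): a world point X has camera coordinates R X + t. Camera axes: x right, y down, z forward; pixel columns grow to the right and rows downward; lengths in m; the calibration is good to about 2 mm. A picture is of the moment at which its call begins. camera_model takes no time and is no camera call.
- job_done(): hands the job in, once; it reports no verdict.
The state is a dict: "t": time; "joint_positions": joint angles; "dq": joint speeds; "effort": joint torques, N m; "ee_pos": TCP position; "orientation": TCP orientation; "contact_force": force on the tool from outside, world axes, zero at the start; "torque": the same for the moment, N m; "width": opening from 0.0 (shut) to 1.0 (fully open).
Only numpy, scipy, OpenCV 4.12 (cv2) and the standard library are available. Lean on these libraries where they do the work, as an engineer would, in place of code of your own. Each camera call takes 0.05 s, during which the arm holds its last target.

### The job

Get the polishing suspension ready for stirring: take the tall narrow-necked bottle out of the sloping rack, set it gently upright on the round plate of the magnetic stirrer with its whole base on the plate, and let go of it. Then slip the heavy black steadying ring over its cap and neck and leave it lying level on the bottle's shoulder. Do not knock the bottle over, and leave the jar, the beaker and the steel test block undisturbed.

Things in the scene. Friction and masses are not known exactly. Their poses are not given: they have to be found in the camera images.
- bottle: White bottle, paper label, narrow neck, black cap, 146 mm tall, 0.3 kg. Origin: centre of its underside; z: its axis, towards the cap. Body diameter 66 mm up to 84 mm, bevel to the flat shoulder (diameter 56) at 90 mm; neck diameter 31 from 90 to 112 mm; cap diameter 33 from 112 to 146 mm. Starts in one of the rack's slots, axis 30 degrees from vertical, cap leaning to the rack's -x side.
- jar: Bystander: squat white jar with a wide black lid and no neck, diameter 66 mm, 92 mm tall, leaning in the rack's other slot. Origin: centre of its underside; z: its axis.
- rack: Fixed sloping rack, grey cheeks 85 mm high, x from -80 to +36 mm, 206 mm wide (y). Origin on the bench, z up. Bottle feet at (0, +55 or -55, 42) mm in its frame, bottles leaning to -x on a back board under them that reaches 84 mm along them, so neck and cap stand clear. Cheeks leave 3 mm either side. Nothing above: draw the bottle out along its axis or straight up.
- stirrer: Fixed magnetic stirrer: white box 165 x 125 mm with a knob and small dark window on its -x face and a round steel plate on top. Origin: on the bench, under the box's centre; z up.
- plate (a point): Centre of the top face of the stirrer's round steel plate (diameter 100 mm), 55 mm above the bench and 18 mm to +x of the stirrer's origin; z up.
- ring: Steadying ring: black rubber-coated metal ring lying flat on the bench, outside diameter 62 mm, hole diameter 42 mm, 22 mm high, 0.26 kg. Origin: centre of its underside; z: its axis.
- beaker: Bystander: small open glass beaker, diameter about 70 mm, 85 mm high. Origin: centre of its underside.
- block: Bystander: round steel hardness test block, diameter 64 mm, 18 mm high. Origin: centre of its underside.
Things that resemble listed ones, but are neither listed nor needed, are in the scene too. Leave any blue or turquoise look-alike of the ring alone.

How it is judged:
By the outcome, as a careful person would: the job done as asked, in the order asked, and still so for the second after the job is handed in, with the robot touching nothing.
It also fails if it takes over 69 s, if anything falls off the work surface, if the arm or the gripper's body presses on something with over 40 N, if the wrist force passes 120 N, or if a joint passes its speed limit or range.

## Working session

There is one attempt and no reset: what is moved stays moved. The work goes in short steps, Python scripts to look and compute and a shell command to move; the robot and the scene stay as the last step left them, time stands still between calls to the robot, and variables do not carry over. Pictures are saved under pics/ and viewed, and the job is handed in when it is done.

```bash
ls; mkdir -p pics; python3 - <<'E'
from bench import monitor, viewer
import cv2
for n in ("scene","top"):
    cv2.imwrite(f"pics/{n}0.png",viewer.camera(n))
    m=viewer.camera_model(n);print(n,m)
print(monitor.get_state())
E
```

```text
pics
scene {'camera_matrix': array([[416.19989529,   0.        , 329.05593762],
       [  0.        , 416.19989529, 194.95878363],
       [  0.        ,   0.        ,   1.        ]]), 'R': array([[ 0.72998165,  0.68315622,  0.02060018],
       [ 0.45089105, -0.45870737, -0.76569237],
       [-0.51363806,  0.56822982, -0.64287699]]), 't': array([-0.46238452, -0.24219415,  1.37512427])}
top {'camera_matrix': array([[492.39629597,   0.        , 314.92622273],
       [  0.        , 492.39629597, 194.68898813],
       [  0.        ,   0.        ,   1.        ]]), 'R': array([[ 7.46003732e-04, -9.99745273e-01,  2.25573156e-02],
       [-9.91679921e-01, -3.64332300e-03, -1.28676571e-01],
       [ 1.28725977e-01, -2.22736438e-02, -9.91430032e-01]]), 't': array([-0.01643497,  0.62850453,  0.95342883])}
{'t': 0.1, 'joint_positions': array([ 1.28103394e+00,  3.14136787e-01, -4.79782787e-02,  1.21019177e+00,
       -1.66844409e-05,  1.57079691e+00]), 'dq': array([ 1.30055558e-03, -6.96156231e-04,  1.69243063e-03,  7.58456888e-05,
       -2.47531001e-03,  6.43668366e-04]), 'effort': array([-7.47798695e-04, -5.40767777e+01,  3.40539980e+01,  1.11874938e-02,
       -1.02449135e-04,  6.64149738e-06]), 'ee_pos': array([0.17129266, 0.57449131, 0.23053223]), 'orientation': array([3.14157597e+00, 1.51050539e-03, 1.28103335e+00]), 'contact_force': array([-0.72905182,  1.13151465, -0.77365854]), 'torque': array([ 0.00039206, -0.01805027,  0.03177606]), 'width': 1.003978312640164}
```

View pics/scene0.png

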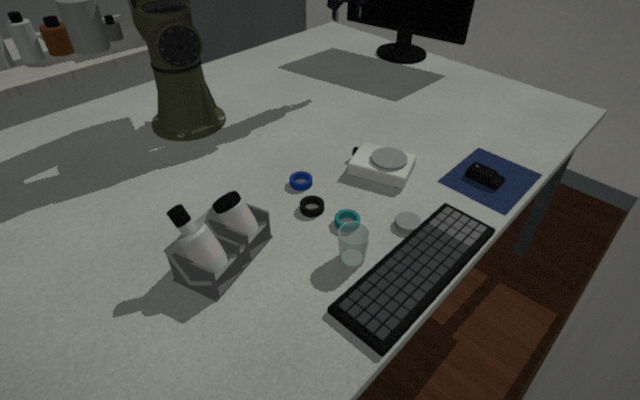

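View pics/top0.png

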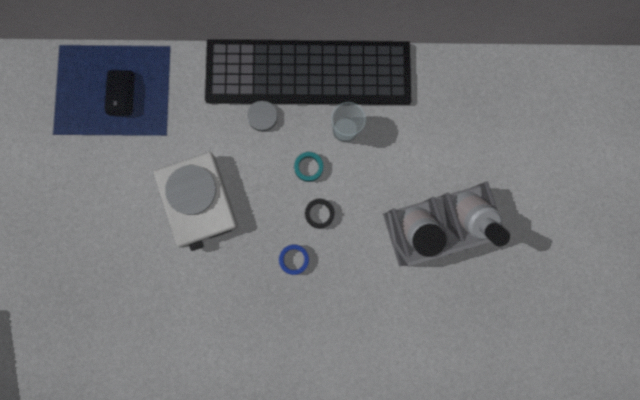

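```bash
cat > h.py <<'E'
import numpy as np, cv2
from bench import monitor, viewer
M={n:viewer.camera_model(n) for n in("scene","top")}
def ray(n,uv):
    m=M[n];K=m["camera_matrix"];R=m["R"];t=m["t"]
    d=R.T@np.linalg.inv(K)@np.array([uv[0],uv[1],1.]);return -R.T@t,d/np.linalg.norm(d)
def onz(n,uv,z):
    o,d=ray(n,uv);return o+d*(z-o[2])/d[2]
def proj(n,X):
    m=M[n];c=m["R"]@np.asarray(X,float)+m["t"];p=m["camera_matrix"]@c;return p[:2]/p[2]
def tri(a,b):
    o1,d1=ray("top",a);o2,d2=ray("scene",b)
    s=np.linalg.lstsq(np.c_[d1,-d2],o2-o1,rcond=None)[0]
    p,q=o1+s[0]*d1,o2+s[1]*d2;return (p+q)/2,np.linalg.norm(p-q)*1000
E
python3 - <<'E'
from h import *
for n in("scene","top"):
    im=cv2.imread(f"pics/{n}0.png");hsv=cv2.cvtColor(im,cv2.COLOR_BGR2HSV)
    print(n,hsv.shape)
    dark=((hsv[...,2]<50)).astype(np.uint8)
    cs,h=cv2.findContours(dark,cv2.RETR_EXTERNAL,cv2.CHAIN_APPROX_NONE)
    for c in cs:
        if 60<cv2.contourArea(c)<2500: 
            x,y,w,hh=cv2.boundingRect(c); print("dark",x,y,w,hh,cv2.contourArea(c),cv2.fitEllipse(c))
def crop(n,x,y,w,h,s,out):
    im=cv2.imread(f"pics/{n}0.png")[y:y+h,x:x+w]
    im=cv2.convertScaleAbs(im,alpha=1.5)
    cv2.imwrite(f"pics/{out}.png",cv2.resize(im,None,fx=s,fy=s,interpolation=cv2.INTER_CUBIC))
crop("top",370,170,160,110,5,"c_top"); crop("scene",140,180,140,120,5,"c_scene"); crop("top",140,140,200,140,4,"c_st");
E
```

```text
scene (400, 640, 3)
dark 167 205 23 22 292.0 ((178.39877319335938, 215.52261352539062), (18.221725463867188, 21.60854721069336), 138.26553344726562)
dark 300 196 24 22 390.0 ((311.4231262207031, 206.1430206298828), (20.82295799255371, 23.95669174194336), 86.04569244384766)
dark 213 192 27 22 336.0 ((225.99989318847656, 202.0914764404297), (14.464193344116211, 30.06003761291504), 58.302894592285156)
dark 461 162 44 31 790.0 ((482.69921875, 177.28753662109375), (24.800382614135742, 42.77614212036133), 109.98161315917969)
dark 40 28 33 28 490.5 ((56.73556900024414, 41.28081130981445), (23.094213485717773, 31.913896560668945), 139.59397888183594)
dark 43 16 17 12 139.5 ((50.91280746459961, 21.394424438476562), (11.657299995422363, 16.045080184936523), 98.578125)
dark 101 15 22 31 309.0 ((111.5135498046875, 29.81626319885254), (16.956823348999023, 29.362306594848633), 162.59495544433594)
dark 8 11 15 12 115.0 ((14.901129722595215, 16.628355026245117), (10.797796249389648, 14.235572814941406), 110.61808013916016)
top (400, 640, 3)
dark 413 225 34 31 771.5 ((429.54840087890625, 239.94554138183594), (30.157917022705078, 32.67113494873047), 71.46276092529297)
dark 485 223 25 23 356.5 ((497.0925598144531, 234.15869140625), (18.170684814453125, 25.503395080566406), 128.5974578857422)
dark 306 200 28 28 559.5 ((319.5186462402344, 213.2459259033203), (26.56829071044922, 26.924827575683594), 1.7964025735855103)
dark 105 70 32 47 1239.5 ((119.92635345458984, 92.55573272705078), (31.7060546875, 52.73982238769531), 3.5303990840911865)
```

```bash
ls pics
```

```text
c_scene.png
c_st.png
c_top.png
scene0.png
top0.png
```

View pics/c_top.png

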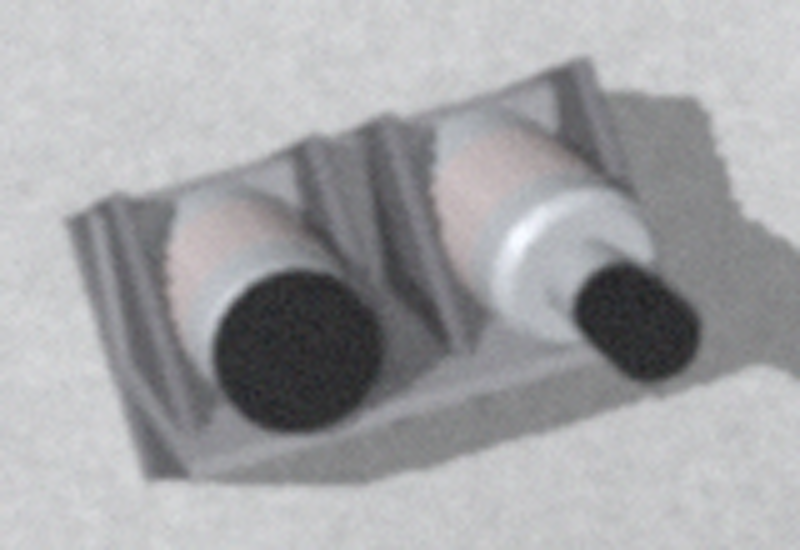

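View pics/c_scene.png

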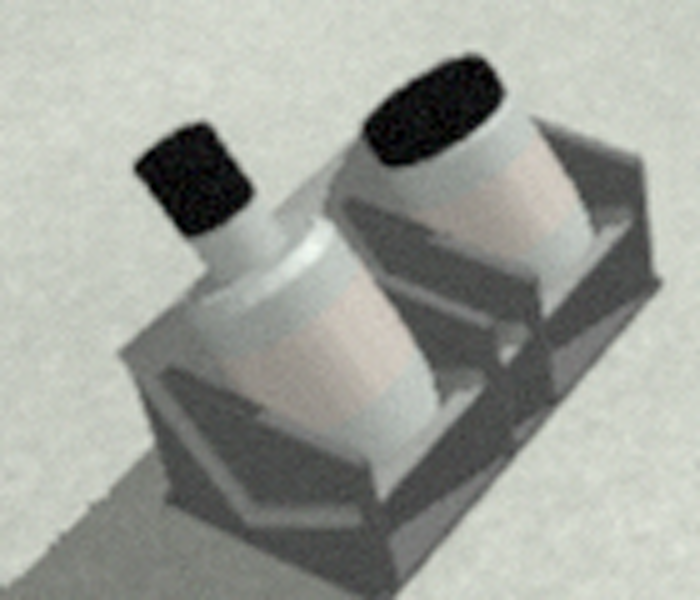

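View pics/c_st.png

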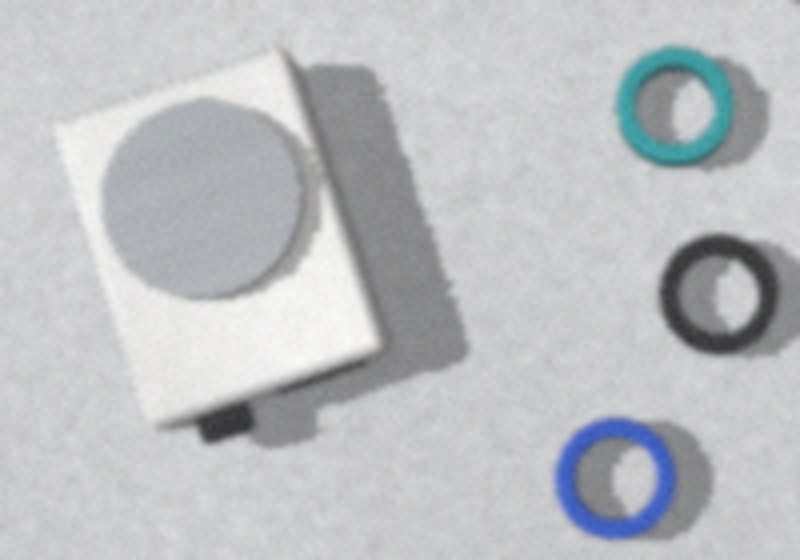

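```bash
python3 - <<'E'
from h import *
cap,e=tri((497.1,234.2),(178.4,215.5));print("cap",cap.round(4),e)
for n in ("top",):
    print("ring",onz(n,(319.5,213.2),.011),onz("scene",(311.4,206.1),.011))
# rack edges, top-view, pixel from crop
T=lambda a,b:(370+a/5-.4,170+b/5-.4); S=lambda a,b:(140+a/5-.4,180+b/5-.4)
for a,b in ((T(70,218),S(655,285)),):
    pass
P=[onz("top",T(190,475),.085),onz("top",T(590,360),.085)];d=P[0]-P[1];print("back yaw",np.degrees(np.arctan2(-d[0],d[1])))
P=[onz("top",T(70,218),.085),onz("top",T(588,60),.085)];d=P[0]-P[1];print("front yaw",np.degrees(np.arctan2(-d[0],d[1])),np.linalg.norm(d))
print(tri(T(70,218),S(640,155)),tri(T(588,60),S(370,470)))
# plate & stirrer
im=cv2.imread("pics/top0.png");hsv=cv2.cvtColor(im,cv2.COLOR_BGR2HSV)
g=cv2.GaussianBlur(im,(3,3),0)
print(g[190,190],hsv[190,190],g[225,205],g[150,120])
mask=((hsv[...,2]<195)&(hsv[...,2]>130)).astype(np.uint8);sub=np.zeros_like(mask);sub[155:225,160:220]=mask[155:225,160:220]
m2=cv2.inRange(cv2.GaussianBlur(hsv,(3,3),0),(0,0,205),(180,40,255))
cs,_=cv2.findContours(m2,cv2.RETR_CCOMP,cv2.CHAIN_APPROX_NONE)
for c in cs:
    if cv2.contourArea(c)>400: print(cv2.contourArea(c),cv2.boundingRect(c),cv2.minAreaRect(c),cv2.fitEllipse(c))
E
```

```text
cap [ 0.5443 -0.3369  0.1543] 1.274052269972017
ring [ 0.59379377 -0.02522043  0.011     ] [ 0.59416628 -0.02355738  0.011     ]
back yaw 15.747976759330331
front yaw 17.027661042199874 0.213216532419167
(array([ 0.58641709, -0.15072292,  0.07318088]), np.float64(6.352756621571748)) (array([ 0.65228002, -0.34846469,  0.08183464]), np.float64(6.953349502345738))
[121 118 114] [ 98  17 122] [161 161 162] [139 137 136]
```

```bash
python3 - <<'E'
from h import *
cap,e=tri((497.1,234.2),(178.4,215.5));lid,e2=tri((429.5,240),(226,202.1));print(lid,e2)
for y in (15,16,17,18):
    p=np.radians(y);u=np.array([-np.cos(p)*.5,-np.sin(p)*.5,.866]);f=cap-.129*u;j=lid-.09*u;d=j-f
    print(y,f.round(4),j.round(4),np.linalg.norm(d[:2]),np.degrees(np.arctan2(-d[0],d[1])))
im=cv2.GaussianBlur(cv2.imread("pics/top0.png"),(3,3),0).astype(int);v=im.mean(2)
sub=v[140:260,140:250]
m2=(v>145).astype(np.uint8);m2[:150]=0;m2[250:]=0;m2[:,:150]=0;m2[:,240:]=0
cs,h=cv2.findContours(m2,cv2.RETR_CCOMP,cv2.CHAIN_APPROX_NONE)
for c,k in zip(cs,h[0]):
    if cv2.contourArea(c)>200:
        print(k[3],cv2.contourArea(c),cv2.minAreaRect(c),cv2.fitEllipse(c))
        if k[3]<0:
            b=cv2.boxPoints(cv2.minAreaRect(c));print([onz("top",q,.05)[:2].round(4) for q in b],onz("top",cv2.minAreaRect(c)[0],.05))
        else: 
            q=cv2.fitEllipse(c)[0];print(onz("top",q,.055))
# scene plate
v=cv2.GaussianBlur(cv2.imread("pics/scene0.png"),(3,3),0).astype(int).mean(2)
print(v[158,388],v[175,365]); 
m2=(v>(v[158,388]+v[175,365])/2).astype(np.uint8);m2[:140]=0;m2[190:]=0;m2[:,:340]=0;m2[:,420:]=0
cs,h=cv2.findContours(m2,cv2.RETR_CCOMP,cv2.CHAIN_APPROX_NONE)
for c,k in zip(cs,h[0]):
    if k[3]>=0 and len(c)>20: q=cv2.fitEllipse(c);print(q,onz("scene",q[0],.055))
print(proj("top",[0.69,0.2,.055]))
for n,(x0,x1,y0,y1) in dict(top=(290,350,190,240),scene=(290,335,190,225)).items():
    im=cv2.imread(f"pics/{n}0.png").max(2); m=np.zeros_like(im);m[y0:y1,x0:x1]=im[y0:y1,x0:x1]<75
    cs,h=cv2.findContours(m,cv2.RETR_EXTERNAL,cv2.CHAIN_APPROX_NONE);c=max(cs,key=cv2.contourArea);q=cv2.fitEllipse(c);print(n,q,onz(n,q[0],.011))
E
```

```text
[ 0.53544268 -0.22561198  0.11407064] 1.5625960082406765
15 [ 0.6066 -0.3202  0.0425] [ 0.5789 -0.214   0.0361] 0.10981203814192615 14.609334807168665
16 [ 0.6063 -0.3191  0.0425] [ 0.5787 -0.2132  0.0361] 0.10947174450515916 14.60656594449218
17 [ 0.606  -0.3181  0.0425] [ 0.5785 -0.2125  0.0361] 0.10913159601988373 14.600662206238207
18 [ 0.6056 -0.317   0.0425] [ 0.5782 -0.2117  0.0361] 0.10879169814586219 14.591596029799115
-1 2102.5 ((192.40000915527344, 198.70001220703125), (76.84333038330078, 60.399497985839844), 71.56504821777344) ((192.91090393066406, 198.07249450683594), (66.74261474609375, 85.48458862304688), 163.46823120117188)
[array([0.6722, 0.3115]), array([0.7118, 0.1987]), array([0.5651, 0.1467]), array([0.5274, 0.2579])] [0.61841311 0.22866672 0.05      ]
113.66666666666667 100.0
((386.6785888671875, 162.2327880859375), (18.853641510009766, 33.40263748168945), 94.954345703125) [0.64838891 0.21062648 0.055     ]
((354.3425598144531, 149.8221435546875), (5.531866073608398, 10.893335342407227), 29.729339599609375) [0.54717396 0.19448275 0.055     ]
[207.44533694 162.8594141 ]
top ((319.6065673828125, 213.16746520996094), (28.563495635986328, 28.678869247436523), 84.23037719726562) [ 0.593862   -0.02544122  0.011     ]
scene ((311.22833251953125, 206.41714477539062), (21.586711883544922, 24.593751907348633), 81.49349212646484) [ 0.59470845 -0.02471176  0.011     ]
```

```bash
cat >> h.py <<'E'
from scipy.spatial.transform import Rotation as Ro
def cur():
    s=monitor.get_state();return s,np.array(s["ee_pos"]),Ro.from_euler("xyz",s["orientation"])
def down(yawdeg): return Ro.from_euler("xyz",[180,0,yawdeg],degrees=True)
def axisR(u,x):
    z=-u;x=x-z*(x@z);x/=np.linalg.norm(x);return Ro.from_matrix(np.c_[x,np.cross(z,x),z])
def go(p,R,msg=""):
    s,q,C=cur();print(msg,"shift mm",(C.inv().apply(np.asarray(p)-q)*1000).round(1),"turn",(C.inv()*R).as_rotvec().round(3),"deg",round(np.degrees((C.inv()*R).magnitude()),1))
def st():
    s,q,C=cur();print("t",round(s["t"],2),"pos",q.round(4),"rpy",np.round(s["orientation"],3),"F",np.round(s["contact_force"],1),"w",round(s["width"],3),"q",np.round(s["joint_positions"],2))
E
python3 - <<'E'
from h import *
im=cv2.imread("pics/top0.png");v=cv2.cvtColor(im,cv2.COLOR_BGR2GRAY);v=cv2.resize(v,None,fx=4,fy=4,interpolation=cv2.INTER_CUBIC);v=cv2.GaussianBlur(v,(7,7),0)
m=((v>105)&(v<133)).astype(np.uint8);z=np.zeros_like(m);z[600:900,600:920]=m[600:900,600:920]
z=cv2.morphologyEx(z,cv2.MORPH_OPEN,np.ones((31,31),np.uint8))
n,l,s,c=cv2.connectedComponentsWithStats(z);k=l[756,760];print(s[k],c[k])
cs,_=cv2.findContours((l==k).astype(np.uint8),0,1);q=cv2.minEnclosingCircle(cs[0]);e=cv2.fitEllipse(cs[0]);print(q,e)
uv=(np.array(e[0])-1.5)/4;print(uv,onz("top",uv,.055),500/4)
print(proj("top",onz("top",uv,.055)+[0,.05,0])-uv)
go([.55,.15,.30],down(15),"W1")
E
```

```text
[  664   661   193   199 30662] [760.82819125 757.95610202]
((763.9635009765625, 756.044189453125), 105.41839599609375) ((760.8262329101562, 757.9942016601562), (190.7318572998047, 203.23040771484375), 36.06221389770508)
[189.83155823 189.12355042] [0.63690474 0.23321746 0.055     ] 125.0
[-25.39853894  -0.09839752]
W1 shift mm [-298.7  484.2  -69. ] turn [1.000e-03 1.000e-03 1.019e+00] deg 58.4
```

```bash
python3 -m handwheel '[[[-299,484,-69],[0,0,1.019],0],[[-299,484,-69],[0,0,1.019],0],[[-299,484,-69],[0,0,1.019],0],[[-299,484,-69],[0,0,1.019],0],[[-299,484,-69],[0,0,1.019],0],[[-299,484,-69],[0,0,1.019],0],[[-299,484,-69],[0,0,1.019],0],[[-299,484,-69],[0,0,1.019],0],[[-299,484,-69],[0,0,1.019],0],[[-299,484,-69],[0,0,1.019],0],[[-299,484,-69],[0,0,1.019],0],[[-299,484,-69],[0,0,1.019],0],[[-299,484,-69],[0,0,1.019],0]]' 60
cat > tg.py <<'E'
from h import *
p=np.radians(16);u=np.array([-.5*np.cos(p),-.5*np.sin(p),np.sqrt(.75)])
foot=np.array([.5443,-.3369,.1543])-.129*u
RB=axisR(u,np.array([np.sin(p),-np.cos(p),0]))
E
python3 - <<'E'
from tg import *
st();print(foot,u)
go(foot+.200*u,RB,"pre")
E
```

```text
t: 1.4
ee_pos: [0.5515, 0.1471, 0.2996]
orientation: [3.14, 0.001, 0.258]
contact_force: [-0.7, 1.2, -0.8]
width: 0.999
t 1.4 pos [0.5515 0.1471 0.2996] rpy [3.14e+00 1.00e-03 2.58e-01] F [-0.7  1.2 -0.8] w 0.999 q [ 0.26  0.24  0.01  1.34 -0.    1.58]
[ 0.60630138 -0.31912139  0.04258272] [-0.48063085 -0.13781868  0.8660254 ]
pre shift mm [-165.7  466.8   84.9] turn [0.416 0.404 1.511] deg 92.7
```

```bash
python3 -m handwheel '[[[-166,467,85],[0.416,0.404,1.511],0],[[-166,467,85],[0.416,0.404,1.511],0],[[-166,467,85],[0.416,0.404,1.511],0],[[-166,467,85],[0.416,0.404,1.511],0],[[-166,467,85],[0.416,0.404,1.511],0],[[-166,467,85],[0.416,0.404,1.511],0],[[-166,467,85],[0.416,0.404,1.511],0],[[-166,467,85],[0.416,0.404,1.511],0],[[-166,467,85],[0.416,0.404,1.511],0],[[-166,467,85],[0.416,0.404,1.511],0],[[-166,467,85],[0.416,0.404,1.511],0],[[-166,467,85],[0.416,0.404,1.511],0],[[-166,467,85],[0.416,0.404,1.511],0],[[-166,467,85],[0.416,0.404,1.511],0]]'
python3 - <<'E'
from tg import *
st()
go(foot+.200*u,RB,"pre")
go(foot+.107*u,RB,"grasp")
for n in("scene","top"):
    im=viewer.camera(n);cv2.imwrite(f"pics/{n}1.png",im)
a=cv2.imread("pics/top1.png")[130:310,340:580];b=cv2.imread("pics/scene1.png")[110:290,90:330]
cv2.imwrite("pics/pre.png",cv2.resize(np.hstack([a,b]),None,fx=1.66,fy=1.66,interpolation=cv2.INTER_CUBIC))
E
```

```text
t: 2.8
ee_pos: [0.5107, -0.3456, 0.2162]
orientation: [-2.618, -0.001, -1.288]
contact_force: [0.3, -0.6, -0.1]
width: 1.002
t 2.8 pos [ 0.5107 -0.3456  0.2162] rpy [-2.618e+00 -1.000e-03 -1.288e+00] F [ 0.3 -0.6 -0.1] w 1.002 q [-0.84  0.15 -0.4   0.77  0.47  2.08]
pre shift mm [ 0.9  0.9 -0. ] turn [-0.     0.001  0.004] deg 0.2
grasp shift mm [ 1.   0.9 93. ] turn [-0.     0.001  0.004] deg 0.2
```

View pics/pre.png

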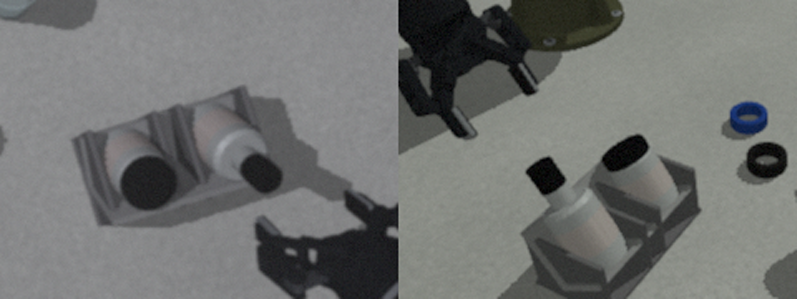

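The picture shows the open fingers above and in line with the cap. Fingertips are at about (307,212) with the cap at (262,170) in the top half, and (497,110) against (545,175) in the scene half. The gap matches the expected 67 mm or so. Now I'll advance along the axis and close.

```bash
python3 -m handwheel '[[[1,1,15],[0,0,0],0],[[1,1,30],[0,0,0],0],[[1,1,45],[0,0,0],0],[[1,1,60],[0,0,0],0],[[1,1,75],[0,0,0],0],[[1,1,86],[0,0,0],0],[[1,1,93],[0,0,0],0],[[1,1,93],[0,0,0],0]]'
python3 - <<'E'
from tg import *
st();go(foot+.107*u,RB,"grasp")
for n in("scene","top"):
    im=viewer.camera(n);cv2.imwrite(f"pics/{n}2.png",im)
a=cv2.imread("pics/top2.png")[130:310,340:580];b=cv2.imread("pics/scene2.png")[110:290,90:330]
cv2.imwrite("pics/gr.png",cv2.resize(np.hstack([a,b]),None,fx=1.66,fy=1.66,interpolation=cv2.INTER_CUBIC))
E
```

```text
t: 3.7
ee_pos: [0.5551, -0.3333, 0.1345]
orientation: [-2.618, 0.0, -1.287]
contact_force: [-0.1, -0.3, 0.2]
width: 0.998
t 3.7 pos [ 0.5551 -0.3333  0.1345] rpy [-2.618  0.    -1.287] F [-0.1 -0.3  0.2] w 0.998 q [-0.76  0.26 -0.47  0.56  0.45  2.16]
grasp shift mm [ 0.5  0.  -0.8] turn [0.    0.002 0.004] deg 0.3
```

View pics/gr.png

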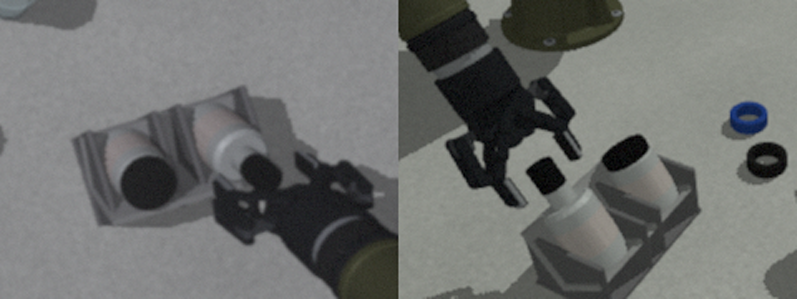

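The fingers straddle the cap at (262,170) top and (545,175) scene, evenly spaced. Closing now.

```bash
python3 -m handwheel '[[[0,0,0],[0,0,0],120],[[0,0,0],[0,0,0],160],[[0,0,0],[0,0,0],255],[[0,0,0],[0,0,0],255],[[0,0,0],[0,0,0],255],[[0,0,0],[0,0,0],255],[[0,0,0],[0,0,0],255],[[0,0,0],[0,0,0],255]]' 60
python3 - <<'E'
from tg import *
st();s,q,C=cur();print("up 20 & 130:",C.inv().apply([0,0,20]).round(1),C.inv().apply([0,0,130]).round(1))
E
```

```text
t: 4.6
ee_pos: [0.5551, -0.3341, 0.1361]
orientation: [-2.617, -0.001, -1.288]
contact_force: [-4.4, 0.6, 5.8]
width: 0.374
t 4.6 pos [ 0.5551 -0.3341  0.1361] rpy [-2.617e+00 -1.000e-03 -1.288e+00] F [-4.4  0.6  5.8] w 0.374 q [-0.76  0.26 -0.47  0.56  0.45  2.16]
up 20 & 130: [  0.  -10.  -17.3] [   0.2  -65.1 -112.5]
```

Width is 0.374 × 85 ≈ 32 mm, which matches the 33 mm cap. Lifting straight up, slowly at first.

```bash
python3 -m handwheel '[[[0,-3,-5],[0,0,0],255],[[0,-6,-10],[0,0,0],255],[[0,-10,-17],[0,0,0],255],[[0,-15,-26],[0,0,0],255],[[0,-22,-39],[0,0,0],255],[[0,-30,-52],[0,0,0],255],[[0,-40,-69],[0,0,0],255],[[0,-50,-87],[0,0,0],255],[[0,-60,-104],[0,0,0],255],[[0,-70,-121],[0,0,0],255],[[0,-70,-121],[0,0,0],255]]'
python3 - <<'E'
from tg import *
st()
for n in("scene","top"):
    im=viewer.camera(n);cv2.imwrite(f"pics/{n}3.png",im)
a=cv2.imread("pics/top3.png")[130:310,340:580];b=cv2.imread("pics/scene3.png")[80:260,90:330]
cv2.imwrite("pics/lift.png",cv2.resize(np.hstack([a,b]),None,fx=1.66,fy=1.66,interpolation=cv2.INTER_CUBIC))
E
```

```text
t: 5.7
ee_pos: [0.5567, -0.3352, 0.2804]
orientation: [-2.614, -0.007, -1.288]
contact_force: [0.5, 0.8, -3.0]
width: 0.368
t 5.7 pos [ 0.5567 -0.3352  0.2804] rpy [-2.614 -0.007 -1.288] F [ 0.5  0.8 -3. ] w 0.368 q [-0.76  0.15 -0.26  0.87  0.45  2.16]
```

View pics/lift.png

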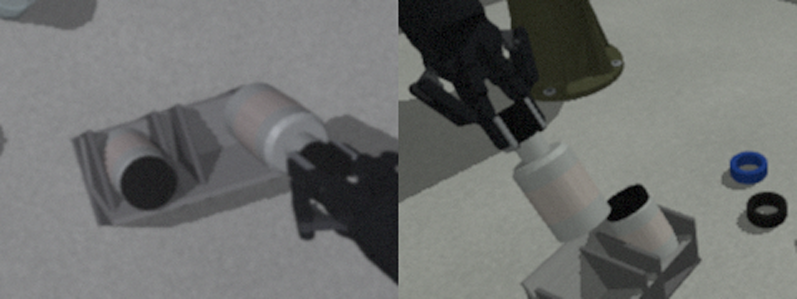

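```bash
python3 - <<'E'
from tg import *
go([.557,-.335,.34],down(-60),"A1")
go([.60,-.05,.33],down(-40),"A2")
E
```

```text
A1 shift mm [  1.5 -33.3 -54.4] turn [-0.522 -0.065 -0.235] deg 33.0
A2 shift mm [-260.2 -133.1   14.3] turn [-0.508 -0.157 -0.576] deg 44.9
```

```bash
python3 -m handwheel '[[[0,-10,-16],[-0.07,-0.01,-0.03],255],[[1,-20,-32],[-0.17,-0.02,-0.08],255],[[1,-30,-48],[-0.27,-0.03,-0.12],255],[[1,-33,-54],[-0.37,-0.04,-0.17],255],[[1,-33,-54],[-0.46,-0.055,-0.205],255],[[1,-33,-54],[-0.522,-0.065,-0.235],255],[[1,-33,-54],[-0.522,-0.065,-0.235],255]]'
python3 - <<'E'
from tg import *
st()
go([.60,-.05,.33],down(-40),"A2")
E
```

```text
t: 6.5
ee_pos: [0.5582, -0.3332, 0.3367]
orientation: [3.14, 0.004, -1.045]
contact_force: [0.4, -0.1, -3.8]
width: 0.373
t 6.5 pos [ 0.5582 -0.3332  0.3367] rpy [ 3.14   0.004 -1.045] F [ 0.4 -0.1 -3.8] w 0.373 q [-0.54  0.41  0.32  1.49  0.    2.08]
A2 shift mm [-223.8 -178.4    7.2] turn [ 0.001  0.004 -0.346] deg 19.8
```

```bash
python3 -m handwheel '[[[-12,-9,0],[0,0,-0.02],255],[[-30,-24,1],[0,0,-0.05],255],[[-54,-43,2],[0,0,-0.08],255],[[-80,-64,3],[0,0,-0.12],255],[[-106,-85,4],[0,0,-0.16],255],[[-132,-106,4],[0,0,-0.2],255],[[-158,-126,5],[0,0,-0.24],255],[[-182,-145,6],[0,0,-0.28],255],[[-203,-162,7],[0,0,-0.32],255],[[-217,-173,7],[0,0,-0.346],255],[[-224,-178,7],[0,0,-0.346],255]]'
python3 - <<'E'
from tg import *
st()
go([.636,.234,.24],down(-20),"plate")
E
```

```text
t: 7.6
ee_pos: [0.5991, -0.0485, 0.33]
orientation: [-3.141, 0.004, -0.697]
contact_force: [0.6, -0.5, -3.2]
width: 0.37
t 7.6 pos [ 0.5991 -0.0485  0.33  ] rpy [-3.141  0.004 -0.697] F [ 0.6 -0.5 -3.2] w 0.37 q [-0.08  0.3   0.16  1.43  0.    2.19]
plate shift mm [-152.8 -240.2   90.8] turn [-0.001  0.004 -0.348] deg 20.0
```

```bash
python3 -m handwheel '[[[-8,-12,4],[0,0.001,-0.02],255],[[-21,-33,10],[0,0.002,-0.05],255],[[-38,-60,18],[0,0.004,-0.08],255],[[-57,-90,28],[0,0.004,-0.12],255],[[-76,-120,40],[0,0.004,-0.16],255],[[-95,-150,52],[0,0.004,-0.2],255],[[-113,-178,64],[0,0.004,-0.25],255],[[-129,-203,75],[0,0.004,-0.3],255],[[-142,-223,84],[0,0.004,-0.33],255],[[-150,-236,90],[0,0.004,-0.348],255],[[-153,-240,91],[0,0.004,-0.348],255],[[-153,-240,91],[0,0.004,-0.348],255]]'
python3 - <<'E'
from tg import *
st()
go([.636,.234,.24],down(-20),"plate")
for n in("scene","top"):
    im=viewer.camera(n);cv2.imwrite(f"pics/{n}4.png",im)
a=cv2.imread("pics/top4.png")[100:280,100:340];b=cv2.imread("pics/scene4.png")[30:210,280:520]
cv2.imwrite("pics/over.png",cv2.resize(np.hstack([a,b]),None,fx=1.66,fy=1.66,interpolation=cv2.INTER_CUBIC))
E
```

```text
t: 8.8
ee_pos: [0.6356, 0.2338, 0.2396]
orientation: [-3.141, 0.0, -0.35]
contact_force: [-0.7, -1.2, -3.0]
width: 0.372
t 8.8 pos [0.6356 0.2338 0.2396] rpy [-3.141  0.    -0.35 ] F [-0.7 -1.2 -3. ] w 0.372 q [0.35 0.46 0.19 1.29 0.   2.27]
plate shift mm [ 0.3 -0.3 -0.4] turn [-0.001  0.    -0.001] deg 0.1
```

View pics/over.png

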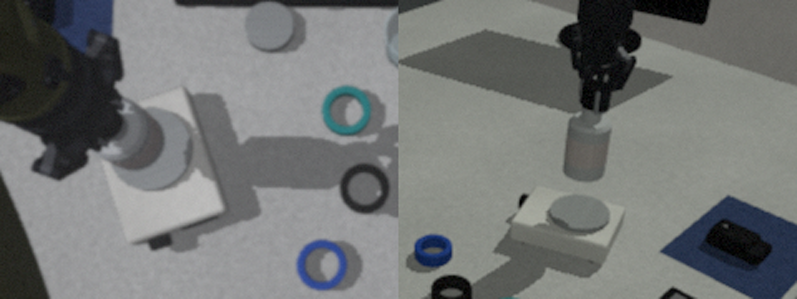

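```bash
python3 - <<'E'
from h import *
s,q,C=cur()
o=[]
for n in ("scene","top"):
    im=cv2.imread(f"pics/{n}4.png")
    f=5
    foot=q-[0,0,.107]
    c=proj(n,foot+[0,0,.06]).astype(int);x0,y0=c[0]-40,c[1]-45
    cr=cv2.resize(im[y0:y0+90,x0:x0+80],None,fx=f,fy=f,interpolation=cv2.INTER_CUBIC)
    def P(X): return tuple(int(v) for v in ((proj(n,X)-[x0,y0])*f+f/2))
    for h,r in ((0,.033),(.084,.033),(.09,.028)):
        pts=np.array([P(foot+[r*np.cos(a),r*np.sin(a),h]) for a in np.linspace(0,2*np.pi,60)]);cv2.polylines(cr,[pts],True,(0,0,255),1)
    cv2.line(cr,P(foot),P(foot+[0,0,.107]),(0,255,0),1)
    o.append(cr)
cv2.imwrite("pics/vert.png",np.hstack(o))
E
```

```text
(no output)
```

View pics/vert.png

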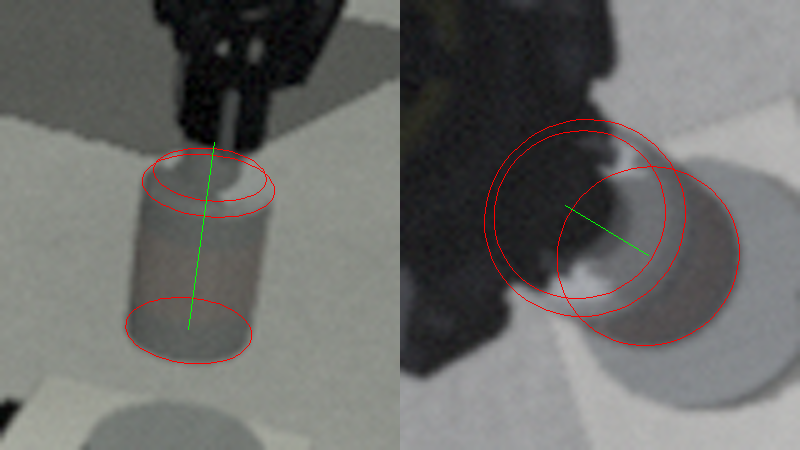

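The overlay shows the bottle hanging vertical: its outline agrees with the drawn base and shoulder circles in both views to within 1 px. The bench-side circle is at about (188,330) in the scene crop. Lowering now.

```bash
python3 -m handwheel '[[[0,0,10],[0,0,0],255],[[0,0,25],[0,0,0],255],[[0,0,42],[0,0,0],255],[[0,0,56],[0,0,0],255],[[0,0,65],[0,0,0],255],[[0,0,70],[0,0,0],255],[[0,0,72],[0,0,0],255],[[0,0,72],[0,0,0],255],[[0,0,72],[0,0,0],255]]'
python3 -m handwheel '[[[0,0,1],[0,0,0],255],[[0,0,2],[0,0,0],255],[[0,0,3],[0,0,0],255],[[0,0,3],[0,0,0],255]]'
```

```text
t: 9.8
ee_pos: [0.6365, 0.2331, 0.1691]
orientation: [-3.14, -0.002, -0.351]
contact_force: [0.9, 0.6, -3.2]
width: 0.373
t: 10.2
ee_pos: [0.6364, 0.2331, 0.166]
orientation: [-3.14, -0.001, -0.351]
contact_force: [-0.6, 0.0, -2.9]
width: 0.372
```

```bash
python3 -m handwheel '[[[0,0,1],[0,0,0],255],[[0,0,2],[0,0,0],255],[[0,0,2],[0,0,0],255]]'; python3 -m handwheel '[[[0,0,1],[0,0,0],255],[[0,0,2],[0,0,0],255],[[0,0,2],[0,0,0],255]]'
```

```text
t: 10.5
ee_pos: [0.6362, 0.2331, 0.1637]
orientation: [-3.14, -0.001, -0.351]
contact_force: [0.7, 0.7, -2.6]
width: 0.373
t: 10.8
ee_pos: [0.6364, 0.2335, 0.1634]
orientation: [-3.139, -0.002, -0.351]
contact_force: [-2.0, 1.0, 6.0]
width: 0.372
```

Contact at TCP z = 0.1634, 6 N. Releasing gently.

```bash
python3 -m handwheel '[[[0,0,0],[0,0,0],150],[[0,0,0],[0,0,0],135],[[0,0,0],[0,0,0],110],[[0,0,0],[0,0,0],80],[[0,0,0],[0,0,0],50],[[0,0,0],[0,0,0],50]]'; python3 -m handwheel '[[[0,0,-6],[0,0,0],50],[[0,0,-18],[0,0,0],50],[[0,0,-36],[0,0,0],50],[[0,0,-60],[0,0,0],50],[[0,0,-85],[0,0,0],0],[[0,0,-110],[0,0,0],0],[[0,0,-110],[0,0,0],0]]'
python3 - <<'E'
from h import *
st()
for n in("scene","top"):
    im=viewer.camera(n);cv2.imwrite(f"pics/{n}5.png",im)
a=cv2.imread("pics/top5.png")[100:280,100:340];b=cv2.imread("pics/scene5.png")[30:210,280:520]
cv2.imwrite("pics/rel.png",cv2.resize(np.hstack([a,b]),None,fx=1.66,fy=1.66,interpolation=cv2.INTER_CUBIC))
go([.60,.05,.28],down(-60),"W");go([.594,-.025,.12],down(-90),"R")
E
```

```text
t: 11.4
ee_pos: [0.6364, 0.2334, 0.1632]
orientation: [-3.139, -0.002, -0.351]
contact_force: [-0.1, 0.7, -0.7]
width: 0.803
t: 12.1
ee_pos: [0.6381, 0.2339, 0.2788]
orientation: [-3.134, -0.008, -0.351]
contact_force: [0.1, 0.0, 0.2]
width: 0.997
t 12.1 pos [0.6381 0.2339 0.2788] rpy [-3.134 -0.008 -0.351] F [0.1 0.  0.2] w 0.997 q [0.35 0.45 0.26 1.37 0.   2.27]
W shift mm [ 28.6 184.8  -6.1] turn [-0.005 -0.002  0.697] deg 39.9
R shift mm [ 48.1 258.  153.7] turn [-6.00e-03 -1.00e-03  1.22e+00] deg 69.9
```

View pics/rel.png

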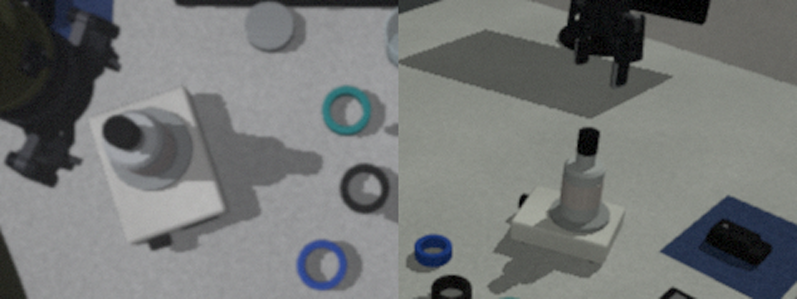

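The bottle stands upright near the plate's middle: cap at crop (122,132) top, and base inside the plate at (583,210) scene. The gripper is clear. Next is the ring.

```bash
python3 - <<'E'
from h import *
go([.594,-.025,.26],down(-60),"W")
E
python3 -m handwheel '[[[9,57,-5],[0,0,0.1],0],[[28,155,0],[0,0,0.25],0],[[40,215,10],[0,0,0.4],0],[[48,258,20],[0,0,0.55],0],[[48,258,20],[0.006,0,0.697],0],[[48,258,60],[0.006,0,0.697],0],[[48,258,100],[0.006,0,0.697],0],[[48,258,140],[0.006,0,0.697],0],[[48,258,180],[0.006,0,0.697],0],[[48,258,200],[0.006,0,0.697],0],[[48,258,200],[0.006,0,0.697],0]]'
python3 - <<'E'
from h import *
st();go([.594,-.025,.05],down(-60),"R")
go([.594,-.025,.001],down(-60),"R")
for n in("scene","top"):
    im=viewer.camera(n);cv2.imwrite(f"pics/{n}6.png",im)
a=cv2.imread("pics/top6.png")[130:310,220:460];b=cv2.imread("pics/scene6.png")[110:290,230:470]
cv2.imwrite("pics/ring.png",cv2.resize(np.hstack([a,b]),None,fx=1.66,fy=1.66,interpolation=cv2.INTER_CUBIC))
E
```

```text
W shift mm [ 48.6 257.4  13.7] turn [-0.005 -0.002  0.697] deg 39.9
t: 13.3
ee_pos: [0.5899, -0.0247, 0.0691]
orientation: [-3.138, 0.006, -1.048]
contact_force: [-0.4, 0.0, 0.5]
width: 0.994
t 13.3 pos [ 0.5899 -0.0247  0.0691] rpy [-3.138  0.006 -1.048] F [-0.4  0.   0.5] w 0.994 q [-0.05  0.41 -0.3   0.86  0.01  2.57]
R shift mm [ 2.4 -3.3 19.1] turn [-0.004  0.006 -0.001] deg 0.4
R shift mm [ 2.7 -3.1 68.1] turn [-0.004  0.006 -0.001] deg 0.4
```

View pics/ring.png

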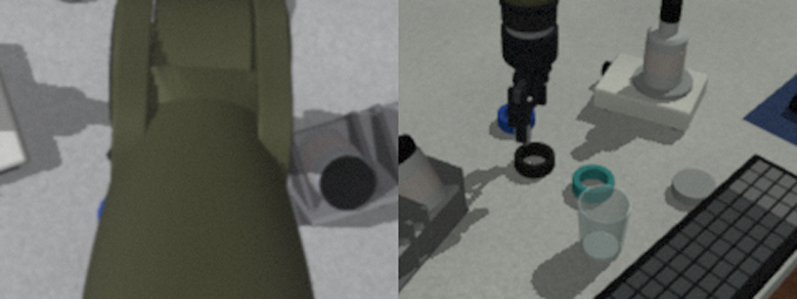

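The fingers are above the ring at (535,160) scene. The arm hides the ring in the top view. Descending with a lateral correction.

```bash
python3 -m handwheel '[[[3,-3,8],[-0.004,0.006,0],0],[[3,-3,18],[-0.004,0.006,0],0],[[3,-3,25],[-0.004,0.006,0],0],[[3,-3,25],[-0.004,0.006,0],0],[[3,-3,25],[-0.004,0.006,0],0]]'
python3 - <<'E'
from h import *
st();go([.594,-.025,.001],down(-60),"R")
im=viewer.camera("scene");cv2.imwrite("pics/scene7.png",im)
cv2.imwrite("pics/ring7.png",cv2.resize(im[140:230,260:380],None,fx=5,fy=5,interpolation=cv2.INTER_CUBIC))
E
```

```text
t: 13.9
ee_pos: [0.5976, -0.0257, 0.0482]
orientation: [-3.136, -0.003, -1.048]
contact_force: [0.1, -0.3, 0.1]
width: 1.0
t 13.9 pos [ 0.5976 -0.0257  0.0482] rpy [-3.136e+00 -3.000e-03 -1.048e+00] F [ 0.1 -0.3  0.1] w 1.0 q [-0.04  0.44 -0.31  0.82  0.    2.58]
R shift mm [-2.6  3.  47.2] turn [-0.005 -0.003 -0.   ] deg 0.4
```

View pics/ring7.png

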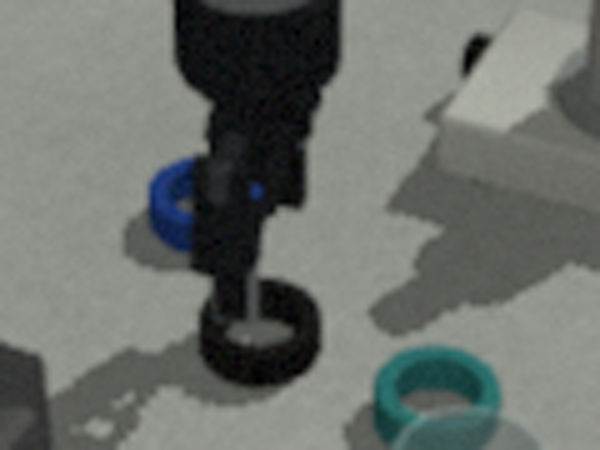

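```bash
python3 - <<'E'
from h import *
s,q,C=cur()
im=cv2.imread("pics/scene7.png");f=5;x0,y0=260,140
cr=cv2.resize(im[140:230,260:380],None,fx=5,fy=5,interpolation=cv2.INTER_CUBIC);cr=cv2.convertScaleAbs(cr,alpha=2.2)
P=lambda X:tuple(int(v) for v in (proj("scene",X)-[x0,y0]+.5)*f)
for sx in(-1,1):
    w=[P(q+C.apply([sx*.0425,dy,-.013+dz])) for dy,dz in((-.011,0),(.011,0),(.011,-.03),(-.011,-.03))]
    cv2.polylines(cr,[np.array(w)],True,(0,0,255),1)
for z in(0,.022):
    for r in(.021,.031): cv2.polylines(cr,[np.array([P([.594+r*np.cos(a),-.025+r*np.sin(a),z]) for a in np.linspace(0,6.28,50)])],True,(0,255,255),1)
cv2.imwrite("pics/ring7b.png",cr)
E
```

```text
(no output)
```

View pics/ring7b.png

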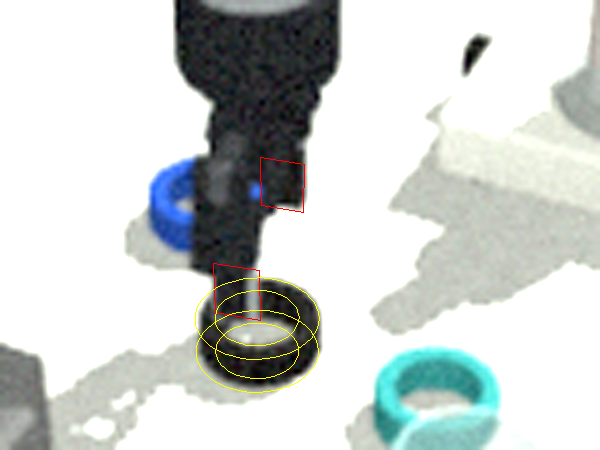

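The projected finger boxes and ring circles coincide with the picture, with the ring centred at about (259,335) in the crop. Going down.

```bash
python3 -m handwheel '[[[-3,3,6],[-0.004,-0.002,0],0],[[-3,3,14],[-0.004,-0.002,0],0],[[-3,3,18],[-0.004,-0.002,0],0],[[-3,3,18],[-0.004,-0.002,0],0],[[-3,3,18],[-0.004,-0.002,0],0]]'
python3 - <<'E'
from h import *
st();go([.594,-.025,.001],down(-60),"R")
E
```

```text
t: 14.45
ee_pos: [0.5937, -0.0246, 0.0302]
orientation: [-3.14, -0.001, -1.048]
contact_force: [0.2, 0.3, 0.0]
width: 1.004
t 14.45 pos [ 0.5937 -0.0246  0.0302] rpy [-3.140e+00 -1.000e-03 -1.048e+00] F [0.2 0.3 0. ] w 1.004 q [-0.04  0.45 -0.33  0.78 -0.    2.58]
R shift mm [ 0.4  0.  29.2] turn [-0.002 -0.001 -0.   ] deg 0.1
```

```bash
python3 -m handwheel '[[[0,0,7],[0,0,0],0],[[0,0,14],[0,0,0],0],[[0,0,21],[0,0,0],0],[[0,0,27],[0,0,0],0],[[0,0,29],[0,0,0],0],[[0,0,29],[0,0,0],0],[[0,0,29],[0,0,0],0]]'; python3 -m handwheel '[[[0,0,0],[0,0,0],30],[[0,0,0],[0,0,0],50],[[0,0,0],[0,0,0],60],[[0,0,0],[0,0,0],80],[[0,0,0],[0,0,0],120],[[0,0,0],[0,0,0],120],[[0,0,0],[0,0,0],120]]' 50
```

```text
t: 15.15
ee_pos: [0.5939, -0.0246, 0.0013]
orientation: [-3.14, -0.001, -1.048]
contact_force: [0.7, 0.6, 0.1]
width: 1.0
t: 15.85
ee_pos: [0.594, -0.0244, 0.0022]
orientation: [-3.139, -0.001, -1.048]
contact_force: [-3.6, 0.3, 7.1]
width: 0.708
```

Width 0.708 × 85 ≈ 60 mm, consistent with the 62 mm ring. Lifting.

```bash
python3 -m handwheel '[[[0,0,-3],[0,0,0],120],[[0,0,-8],[0,0,0],120],[[0,0,-20],[0,0,0],120],[[0,0,-40],[0,0,0],120],[[0,0,-70],[0,0,0],120],[[0,0,-105],[0,0,0],120],[[0,0,-145],[0,0,0],120],[[0,0,-185],[0,0,0],120],[[0,0,-225],[0,0,0],120],[[0,0,-258],[0,0,0],120],[[0,0,-258],[0,0,0],120],[[0,0,-258],[0,0,0],120]]' 60
python3 - <<'E'
from h import *
st()
for n in("scene","top"):
    im=viewer.camera(n);cv2.imwrite(f"pics/{n}8.png",im)
a=cv2.imread("pics/top8.png")[100:280,120:360];b=cv2.imread("pics/scene8.png")[60:240,230:470]
cv2.imwrite("pics/lift8.png",cv2.resize(np.hstack([a,b]),None,fx=1.66,fy=1.66,interpolation=cv2.INTER_CUBIC))
E
```

```text
t: 17.05
ee_pos: [0.5937, -0.0245, 0.2612]
orientation: [-3.138, -0.002, -1.048]
contact_force: [0.3, 0.0, -3.1]
width: 0.701
t 17.05 pos [ 0.5937 -0.0245  0.2612] rpy [-3.138e+00 -2.000e-03 -1.048e+00] F [ 0.3  0.  -3.1] w 0.701 q [-0.04  0.29 -0.01  1.26  0.    2.58]
```

View pics/lift8.png

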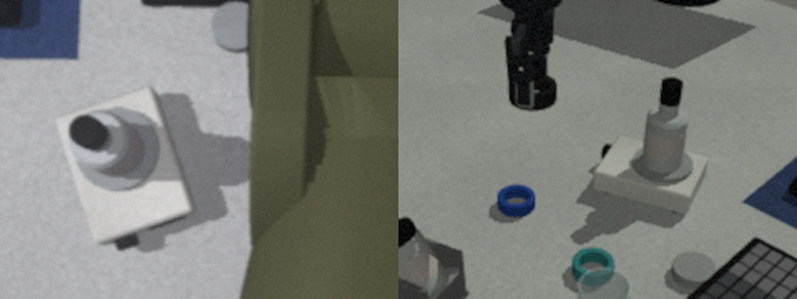

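```bash
python3 - <<'E'
from h import *
s,q,C=cur()
uv={}
for n,(x0,y0,x1,y1) in dict(top=(155,160,195,200),scene=(395-8,100,450,135)).items():
    im=cv2.imread(f"pics/{n}8.png").max(2);m=np.zeros_like(im);m[y0:y1,x0:x1]=im[y0:y1,x0:x1]<55
    cs,_=cv2.findContours(m,0,1);c=max(cs,key=cv2.contourArea);r=cv2.minAreaRect(c);mo=cv2.moments(c);uv[n]=(mo["m10"]/mo["m00"],mo["m01"]/mo["m00"]);print(n,r,uv[n])
print("cap",tri(uv["top"],uv["scene"]), "expect .6363 .2334 .184")
im=cv2.imread("pics/scene8.png");f=6
o=[]
for ctr,B in(((315,92+23),"r"),((400+32,140),"b")):
    ctr=(230+532/1.66,60+92/1.66) if B=="r" else (230+665/1.66,60+140/1.66)
    x0,y0=int(ctr[0]-33),int(ctr[1]-40)
    cr=cv2.resize(im[y0:y0+80,x0:x0+66],None,fx=f,fy=f,interpolation=cv2.INTER_CUBIC);cr=cv2.convertScaleAbs(cr,alpha=1.8)
    P=lambda X:tuple(int(v) for v in (proj("scene",X)-[x0,y0]+.5)*f)
    L=[(q+[0,0,-.0022],.031),(q+[0,0,.0198],.031)] if B=="r" else [(np.array([.6363,.2334,.055+h]),r) for h,r in((0,.033),(.084,.033),(.09,.028),(.146,.0165))]
    for c,r in L: cv2.polylines(cr,[np.array([P(c+[r*np.cos(a),r*np.sin(a),0]) for a in np.linspace(0,6.28,50)])],True,(0,0,255),1)
    o.append(cr)
cv2.imwrite("pics/chk8.png",np.hstack(o))
E
```

```text
top ((175.44497680664062, 178.68348693847656), (18.963993072509766, 13.952080726623535), 61.69924545288086) (175.84062850729518, 179.73961840628508)
scene ((393.7099609375, 115.02999114990234), (11.596551895141602, 16.54629898071289), 8.130102157592773) (393.727366255144, 115.03086419753086)
cap (array([0.63637323, 0.22870558, 0.18624493]), np.float64(4.505106656190596)) expect .6363 .2334 .184
```

View pics/chk8.png

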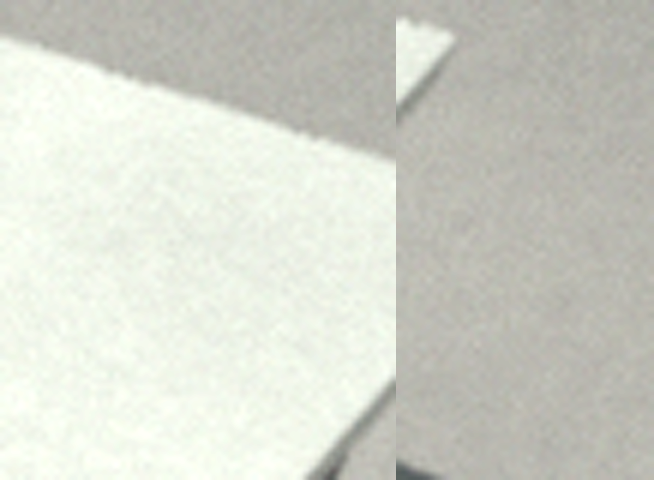

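```bash
python3 - <<'E'
from h import *
s,q,C=cur()
uv={}
for n,(x0,y0,x1,y1) in dict(top=(150,155,200,205),scene=(375,95,415,140)).items():
    im=cv2.imread(f"pics/{n}8.png").max(2);m=np.zeros_like(im);m[y0:y1,x0:x1]=im[y0:y1,x0:x1]<55
    cs,_=cv2.findContours(m,0,1);c=max(cs,key=cv2.contourArea);r=cv2.minAreaRect(c);mo=cv2.moments(c);uv[n]=(mo["m10"]/mo["m00"],mo["m01"]/mo["m00"]);print(n,r,uv[n],proj(n,[.6363,.2334,.184]))
print("cap",tri(uv["top"],uv["scene"]), "expect .6363 .2334 .184")
f=6
o=[]
for n,c0 in(("scene",q+[0,0,.01]),("scene",np.array([.6363,.2334,.13])),("top",np.array([.6363,.2334,.13]))):
    im=cv2.imread(f"pics/{n}8.png");ctr=proj(n,c0)
    x0,y0=int(ctr[0]-22),int(ctr[1]-40)
    cr=cv2.resize(im[y0:y0+80,x0:x0+44],None,fx=f,fy=f,interpolation=cv2.INTER_CUBIC);cr=cv2.convertScaleAbs(cr,alpha=1.6)
    P=lambda X:tuple(int(v) for v in (proj(n,X)-[x0,y0]+.5)*f)
    L=[(q+[0,0,-.0022],.031),(q+[0,0,.0198],.031)] if c0[1]<.1 else [(np.array([.6363,.2334,.055+h]),r) for h,r in((0,.033),(.084,.033),(.09,.028),(.112,.0165),(.146,.0165))]
    for c,r in L: cv2.polylines(cr,[np.array([P(c+[r*np.cos(a),r*np.sin(a),0]) for a in np.linspace(0,6.28,50)])],True,(0,0,255),1)
    o.append(cr)
cv2.imwrite("pics/chk8b.png",np.hstack(o))
E
```

```text
top ((175.44497680664062, 178.68348693847656), (18.963993072509766, 13.952080726623535), 61.69924545288086) (175.84062850729518, 179.73961840628508) [172.53044194 178.98960719]
scene ((393.7099609375, 115.02999114990234), (11.596551895141602, 16.54629898071289), 8.130102157592773) (393.727366255144, 115.03086419753086) [393.81522361 115.35525457]
cap (array([0.63637323, 0.22870558, 0.18624493]), np.float64(4.505106656190596)) expect .6363 .2334 .184
```

View pics/chk8b.png

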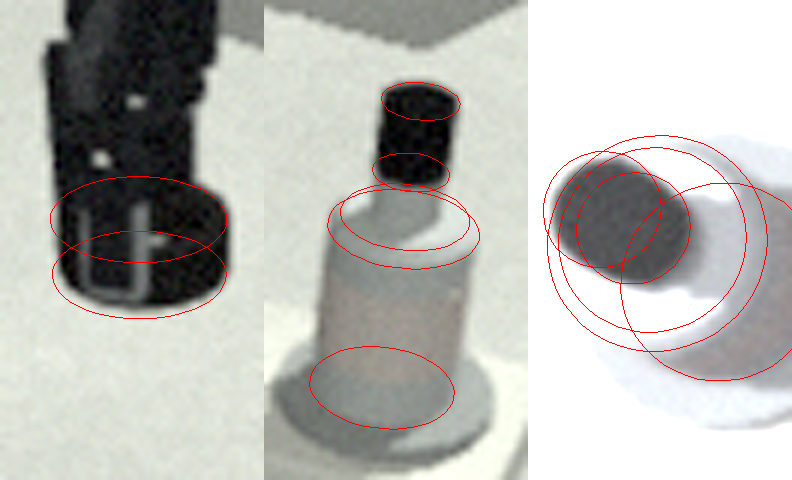

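```bash
python3 - <<'E'
from h import *
def hull(n,c):
    pts=np.array([proj(n,np.array(c)+[.0165*np.cos(a),.0165*np.sin(a),h]) for h in(.112,.146) for a in np.linspace(0,6.28,90)]);return pts.min(0),pts.max(0)
for n,(x0,y0,x1,y1) in dict(top=(150,155,200,205),scene=(375,95,415,140)).items():
    g=cv2.cvtColor(cv2.imread(f"pics/{n}8.png"),cv2.COLOR_BGR2GRAY)
    for T in(50,60,70,80):
        G=cv2.resize(g,None,fx=4,fy=4,interpolation=cv2.INTER_CUBIC)
        m=np.zeros_like(G);m[4*y0:4*y1,4*x0:4*x1]=G[4*y0:4*y1,4*x0:4*x1]<T
        cs,_=cv2.findContours(m,0,1);c=max(cs,key=cv2.contourArea);b=cv2.boundingRect(c);lo=(np.array(b[:2])-1.5)/4;hi=(np.array(b[:2])+b[2:]-1-1.5)/4
        a,d=hull(n,[.6363,.2334,.055]);print(n,T,"lo",lo-a,"hi",hi-d)
E
```

```text
top 50 lo [11.85797551 10.37847219] hi [-1.16709899 -1.96956097]
top 60 lo [2.85797551 2.37847219] hi [-0.41709899 -0.96956097]
top 70 lo [2.35797551 2.12847219] hi [ 0.08290101 -0.46956097]
top 80 lo [2.35797551 1.87847219] hi [ 0.58290101 -0.21956097]
scene 50 lo [0.77272948 0.63155015] hi [-1.0717599 -0.8727995]
scene 60 lo [0.77272948 0.38155015] hi [-0.8217599 -0.8727995]
scene 70 lo [0.52272948 0.38155015] hi [-0.8217599 -0.6227995]
scene 80 lo [0.52272948 0.13155015] hi [-0.5717599 -0.3727995]
```

```bash
python3 - <<'E'
from h import *
st();go([.636,.2328,.262],down(-40),"over")
E
```

```text
t 17.15 pos [ 0.5923 -0.0244  0.2588] rpy [-3.141  0.    -1.048] F [-0.3  0.6 -3.1] w 0.702 q [-0.04  0.29 -0.02  1.26  0.    2.58]
over shift mm [-201.  -166.3   -3.1] turn [-0.    0.   -0.35] deg 20.0
```

```bash
python3 -m handwheel '[[[-10,-8,-8],[0,0,-0.02],120],[[-30,-25,-8],[0,0,-0.05],120],[[-55,-46,-8],[0,0,-0.09],120],[[-82,-68,-8],[0,0,-0.14],120],[[-110,-91,-8],[0,0,-0.19],120],[[-138,-114,-8],[0,0,-0.24],120],[[-164,-136,-8],[0,0,-0.29],120],[[-184,-152,-8],[0,0,-0.33],120],[[-196,-162,-5],[0,0,-0.35],120],[[-201,-166,-3],[0,0,-0.35],120],[[-201,-166,-3],[0,0,-0.35],120],[[-201,-166,-3],[0,0,-0.35],120]]'
python3 - <<'E'
from h import *
st();go([.636,.2328,.225],down(-40),"low")
E
```

```text
t: 18.35
ee_pos: [0.6355, 0.2316, 0.2615]
orientation: [3.141, 0.0, -0.699]
contact_force: [-0.2, -0.8, -2.0]
width: 0.702
t 18.35 pos [0.6355 0.2316 0.2615] rpy [ 3.141  0.    -0.699] F [-0.2 -0.8 -2. ] w 0.702 q [ 0.35  0.46  0.23  1.34 -0.    2.62]
low shift mm [-0.4 -1.3 36.5] turn [ 0.001  0.    -0.001] deg 0.1
```

```bash
python3 -m handwheel '[[[0,-1,8],[0,0,0],120],[[0,-1,20],[0,0,0],120],[[0,-1,32],[0,0,0],120],[[0,-1,42],[0,0,0],120],[[0,-1,46],[0,0,0],120],[[0,-1,46],[0,0,0],120],[[0,-1,46],[0,0,0],120]]'
python3 - <<'E'
from h import *
st();s,q,C=cur();go([.636,.2328,.2],down(-40),"low")
o=[];f=6
for n in("scene","top"):
    im=viewer.camera(n);cv2.imwrite(f"pics/{n}9.png",im)
    ctr=proj(n,[.636,.233,.18]);x0,y0=int(ctr[0]-33),int(ctr[1]-40)
    cr=cv2.resize(im[y0:y0+80,x0:x0+66],None,fx=f,fy=f,interpolation=cv2.INTER_CUBIC);cr=cv2.convertScaleAbs(cr,alpha=1.8);o.append(cr)
cv2.imwrite("pics/low9.png",np.hstack(o))
E
```

```text
t: 19.05
ee_pos: [0.6362, 0.2324, 0.2157]
orientation: [3.141, 0.0, -0.699]
contact_force: [-0.2, 1.1, -2.5]
width: 0.7
t 19.05 pos [0.6362 0.2324 0.2157] rpy [ 3.141  0.    -0.699] F [-0.2  1.1 -2.5] w 0.7 q [ 0.35  0.47  0.14  1.25 -0.    2.62]
low shift mm [-0.4 -0.2 15.7] turn [ 0.001  0.    -0.001] deg 0.1
```

View pics/low9.png

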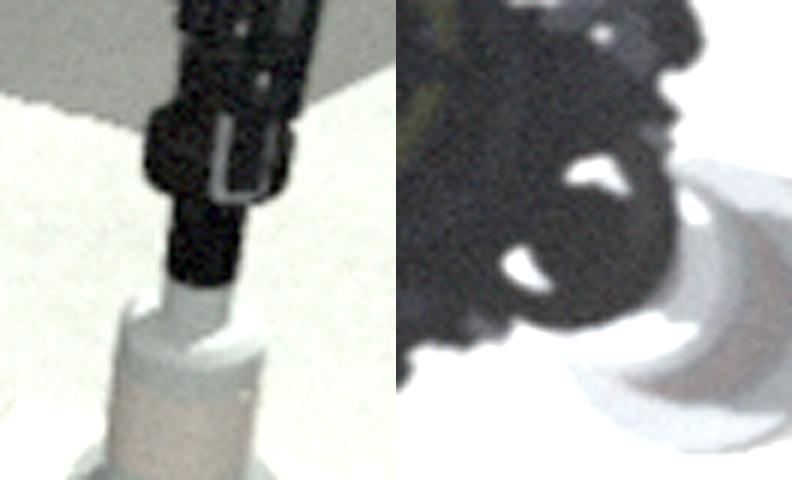

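Scene view: the ring (x 147–293, centre 220) sits over the cap axis, which extrapolates to 219 at ring height, so it is concentric sideways. The top view shows light crescents through the hole on both sides of the cap. Lowering with force checks.

```bash
python3 -m handwheel '[[[0,0,4],[0,0,0],120],[[0,0,8],[0,0,0],120],[[0,0,12],[0,0,0],120],[[0,0,16],[0,0,0],120],[[0,0,20],[0,0,0],120],[[0,0,20],[0,0,0],120]]'
python3 -m handwheel '[[[0,0,5],[0,0,0],120],[[0,0,10],[0,0,0],120],[[0,0,15],[0,0,0],120],[[0,0,20],[0,0,0],120],[[0,0,20],[0,0,0],120]]'
python3 -m handwheel '[[[0,0,5],[0,0,0],120],[[0,0,10],[0,0,0],120],[[0,0,15],[0,0,0],120],[[0,0,20],[0,0,0],120],[[0,0,20],[0,0,0],120]]'
```

```text
t: 19.75
ee_pos: [0.636, 0.2323, 0.1952]
orientation: [3.14, 0.0, -0.699]
contact_force: [-0.2, 0.2, -2.3]
width: 0.703
t: 20.25
ee_pos: [0.6354, 0.2321, 0.1741]
orientation: [3.139, 0.001, -0.699]
contact_force: [-0.6, 0.5, -2.0]
width: 0.702
t: 20.75
ee_pos: [0.6347, 0.2318, 0.153]
orientation: [3.138, 0.002, -0.699]
contact_force: [-0.3, -0.5, -3.0]
width: 0.699
```

```bash
python3 -m handwheel '[[[0,-1,1],[0,0,0],120],[[0,-1,2],[0,0,0],120],[[0,-1,3],[0,0,0],120],[[0,-1,3],[0,0,0],120]]'
python3 -m handwheel '[[[0,0,1],[0,0,0],120],[[0,0,2],[0,0,0],120],[[0,0,2],[0,0,0],120]]'
```

```text
t: 21.15
ee_pos: [0.6354, 0.2326, 0.1499]
orientation: [3.138, 0.002, -0.699]
contact_force: [0.6, 0.9, -2.5]
width: 0.705
t: 21.45
ee_pos: [0.6353, 0.2326, 0.1478]
orientation: [3.137, 0.002, -0.699]
contact_force: [0.7, 0.0, -1.7]
width: 0.705
```

```bash
python3 -m handwheel '[[[0,0,1],[0,0,0],120],[[0,0,1],[0,0,0],120]]'
python3 -m handwheel '[[[0,0,1],[0,0,0],120],[[0,0,1],[0,0,0],120]]'
```

```text
t: 21.65
ee_pos: [0.6355, 0.2326, 0.1475]
orientation: [3.138, 0.002, -0.699]
contact_force: [-1.4, -1.3, 3.0]
width: 0.709
t: 21.85
ee_pos: [0.6356, 0.2327, 0.1475]
orientation: [3.139, 0.001, -0.699]
contact_force: [-2.0, -1.5, 5.1]
width: 0.7
```

Contact at z = 0.1475 against an expected 0.147: the ring is on the shoulder. Releasing.

```bash
python3 -m handwheel '[[[0,0,0],[0,0,0],68],[[0,0,0],[0,0,0],60],[[0,0,0],[0,0,0],50],[[0,0,0],[0,0,0],35],[[0,0,0],[0,0,0],15],[[0,0,0],[0,0,0],0],[[0,0,0],[0,0,0],0]]'
python3 -m handwheel '[[[0,0,-4],[0,0,0],0],[[0,0,-12],[0,0,0],0],[[0,0,-25],[0,0,0],0],[[0,0,-45],[0,0,0],0],[[0,0,-70],[0,0,0],0],[[0,0,-95],[0,0,0],0],[[0,0,-120],[0,0,0],0],[[0,0,-145],[0,0,0],0],[[0,0,-145],[0,0,0],0],[[0,0,-145],[0,0,0],0]]'
python3 - <<'E'
from h import *
st();f=5;o=[]
for n in("scene","top"):
    im=viewer.camera(n);cv2.imwrite(f"pics/{n}10.png",im)
    ctr=proj(n,[.636,.233,.13]);x0,y0=int(ctr[0]-39),int(ctr[1]-45)
    cr=cv2.resize(im[y0:y0+90,x0:x0+78],None,fx=f,fy=f,interpolation=cv2.INTER_CUBIC);cr=cv2.convertScaleAbs(cr,alpha=1.8);o.append(cr)
cv2.imwrite("pics/fin.png",np.hstack(o))
E
```

```text
t: 22.55
ee_pos: [0.6356, 0.2327, 0.1475]
orientation: [3.139, 0.001, -0.699]
contact_force: [-0.1, 0.4, 0.1]
width: 0.998
t: 23.55
ee_pos: [0.6366, 0.233, 0.2939]
orientation: [3.141, -0.0, -0.699]
contact_force: [0.4, 0.9, -1.1]
width: 1.003
t 23.55 pos [0.6366 0.233  0.2939] rpy [ 3.141 -0.    -0.699] F [ 0.4  0.9 -1.1] w 1.003 q [ 0.35  0.46  0.3   1.42 -0.    2.62]
```

View pics/fin.png

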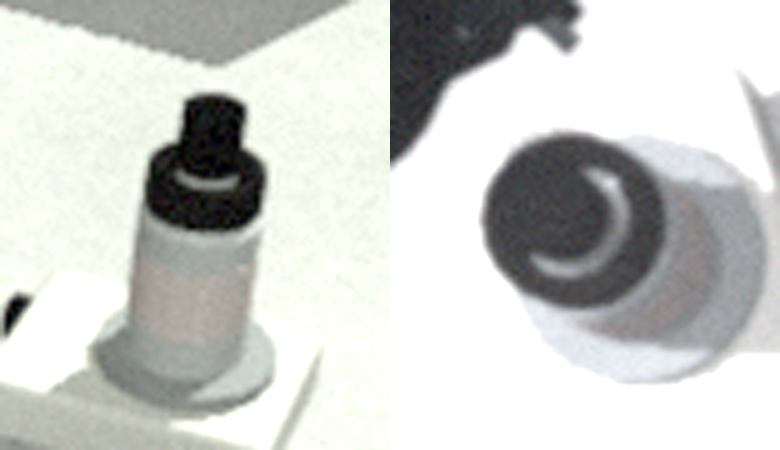

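View pics/scene10.png

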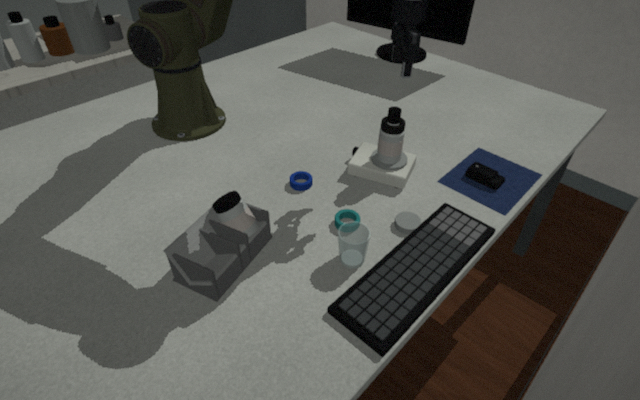

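The ring lies level on the shoulder, at (205,190) in the scene crop, around the neck. The bottle is upright with its base inside the plate rim. The jar, beaker and block look unmoved. I'll check the bystanders numerically and then hand in.

```bash
python3 - <<'E'
from h import *
from bench import job_done
a=cv2.imread("pics/scene0.png",0).astype(np.float32);b=cv2.imread("pics/scene10.png",0).astype(np.float32)
for k,(x0,y0,x1,y1) in dict(jar=(210,188,262,240),beaker=(330,215,375,270),block=(390,208,425,238)).items():
    print(k,cv2.phaseCorrelate(a[y0:y1,x0:x1],b[y0:y1,x0:x1]))
c=np.array([.636,.233,.055])
for n,(x,y) in dict(scene=(0,0)).items(): print("base/plate offset mm",np.linalg.norm(c[:2]-[.636,.234])*1000,"allowed 17")
st();print(job_done())
E
```

```text
jar ((-0.23063779451902278, -0.15923890034068933), 0.7368477854382027)
beaker ((0.5065579921243213, 0.07089013333381189), 0.9956698534223768)
block ((0.0015366735400377252, -0.024317548762610386), 1.0118981696941234)
base/plate offset mm 1.0000000000000009 allowed 17
t 23.65 pos [0.6356 0.2327 0.2917] rpy [ 3.138e+00  2.000e-03 -6.990e-01] F [ 0.3  0.  -0.8] w 0.998 q [ 0.35  0.46  0.3   1.41 -0.    2.62]
the job is handed in; nothing more can be done
None
```

I drew the bottle straight up out of the rack by its cap, set it upright on the stirrer plate (contact force about 6 N) and let go. I then lowered the black ring over the cap and neck onto the shoulder, released it and backed the gripper clear. The job was handed in at t ≈ 23.7 s; no verdict was reported.

**Last checks:**
- **Bottle:** it stands upright, with its base about 1 mm from the plate centre (17 mm allowed). That figure is the robot's release position against the measured plate centre; the last pictures also show the base inside the rim.
- **Ring:** it looks level on the shoulder. It made contact at tool height 147.5 mm against 147 mm expected.
- **Bystanders:** comparing the first and last scene pictures, the block showed no shift, the jar about 0.3 px and the beaker about 0.5 px. The jar comparison was a weaker match because the bottle is gone from beside it. I take these shifts as noise, as the gripper never came near the beaker or the block.
- **Disagreement:** when I re-measured the cap on the plate, the two cameras disagreed. The first estimate was 4.7 mm off in y with a 4.5 mm ray gap, because the top-view colour threshold cut off part of the cap. Measured by its edges, the top view still sat about 2 mm from the robot's own position, while the scene view agreed with it. I aimed the ring between the two and it went on without touching the cap.

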